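# Roll two capacitors onto the inspection line

### The arm

A 6-joint arm with a two-finger parallel gripper is mounted at the origin on the work surface. World frame = base frame: x ahead of the robot, y to its left, z up, the work surface at z = 0. Lengths are in m, angles in rad, forces in N, time in s.
With the tool pointing down it reaches from about 0.35 to 0.775 m from the base axis. Payload 7.3 kg.
Tool frame: the origin (TCP) lies at the very end of the fingers, on their centre line; the grasp point (between the pads) lies 19 mm behind it (robot.pinch_z is the distance from the TCP to the grasp point, in m); z points along the fingers, y is the line along which they close (so a half turn about z gives the same grasp; the last joint's range is limited). The gripper opens to 92 mm and grips with 3 to 60 N. Pads are 19 mm wide; open, the fingers measure 130 mm over their backs; the gripper's body (75 mm by 190 mm) begins 47 mm behind the grasp point.
Start: joints at [1.192, 0.342, 1.524, -0, 1.275, -0.146], TCP at [0.121, 0.511, 0.227] pointing down, gripper open.
Joint ranges: [-2.53, 2.53], [-0.77, 2.02], [0.04, 2.7], [-1, 4.14], [0.28, 2.66], [-3.11, 3.11]. Speed limits (rad/s): [2.57, 2.57, 3.14, 3.14, 3.14, 3.14].

### API

Orientations are given as [roll, pitch, yaw] about the fixed x, y, z axes, in that order (R = Rz(yaw) Ry(pitch) Rx(roll)).
In Python, from cell import robot gives the robot as it stands.
- The arm moves only by the tool move_arm, never from a script. Its argument "motion" is a list of rows, each a list of 6 numbers: the shift along the tool's x, y, z in units of 0.1 m (1.0 is 0.1 m), then the turn, a rotation vector about the tool's x, y, z in units of pi rad (1.0 is pi rad). In form: [[dx, dy, dz, rx, ry, rz], ...]. A call has 1 to 12 rows; each row is the pose to reach, as a shift and turn from the pose commanded when the call began, along the tool's axes at that moment, turning the shorter way round; what a row does not reach only later rows make up. A row lasts 1/8 s, in which the tool goes at most 62.5 mm and 10.7 degrees, less where a joint would pass 70% of its speed; a pose out of reach is approached as far as the arm can. A call with a number of a shift or a turn outside -1 to 1 is refused whole. A call with a gripper value outside its range is refused whole. "fingers" is the opening, from -1 (shut) to 1 (fully open), set as the call begins (left out, the last holds). The fingers move at their own pace and stop on an object; "newtons" is the grip in N (left out, the last holds). Time passes only in rows, so rows that repeat a pose let the fingers close. It gives the time, the measured TCP pose, the force, the opening and the grip force at its end, in the units of the state.
- robot.observe(): the state, without advancing time (a new reading comes with each control period).
- robot.read_camera(name): name is "scene" or "top" or "wrist"; returns a dict with "image" (480x640x3 uint8, red, green, blue), "range_z" (480x640 float32, m along the optical axis (not along the pixel's ray), 0 where there is no reading), "vfov" (degrees; the focal length in pixels is half the picture's height over the tangent of half this angle, whatever the lens; pixels are square), "cx", "cy" (the principal point, pixels), "extrinsics" (4x4, takes a point from camera to world coordinates); the wrist camera has in their place "hand_eye" (4x4, takes a point from camera to tool coordinates, whose origin is the TCP and whose axes are the flange's). Camera axes: x right, y up, looking along -z (the intrinsics and any distortion apply to the point x, -y, -z); pixel columns grow to the right and rows downward; lengths in m; the calibration is good to about 2 mm. A picture is of the moment at which its call begins: read the wrist's pose just before it.
- robot.hand_in(): hands the job in; it is judged then, once.
The state is a dict: "time": time; "qpos": joint angles; "qvel": joint speeds; "joint_efforts": joint torques, N m; "tool_pos": TCP position; "tool_rot": TCP orientation; "contact_force": force on the tool from outside, world axes, zero at the start; "torque": the same for the moment, N m; "opening": finger opening in m; "grip_force": force on a finger pad.
Only numpy, scipy, OpenCV 4.12 (cv2) and the standard library are available. Lean on these libraries where they do the work, as an engineer would, in place of code of your own. Each camera call takes 0.05 s, during which the arm holds its last target. There are 200 camera calls.

### The job

Two fat capacitors lie on the green mat, either side of its white line, ready for inspection. With the fingertips, push the top of each sideways so that it rolls over the mat until it lies along the white line, centred over it and at rest: first the blue one, then the orange one. Only roll them, without picking them up or lifting them, and leave everything else where it is.

Things in the scene. Friction and masses are not known exactly. Their poses are not given: they have to be found in the camera images.
- mat: Fixed dark green mat, 280 (its x) x 320 (its y) x 3 mm, flat on the grey table; place and yaw vary. Origin: centre of its underside, z up. A white line 16 mm wide, 290 mm long runs along its y axis at mat x = 0. The capacitors start on opposite sides of the line, 50 to 85 mm from it, one near mat y = +70 mm, the other near y = -70 mm (which is where varies), so each can be rolled straight across.
- blue_cap: Blue capacitor can lying on the mat: cylinder 40 mm in diameter, 75 mm long, about 0.12 kg, two 5 mm terminals on its +y end. Origin: centre of the can. Its y axis is its long axis, at the start within 0.1 rad of parallel to the line; x and z turn as it rolls. Fingertips pressed lightly on its top travel twice as far as it rolls; pushed hard at mid-height it may jam or slide. It stops at once when left.
- orange_cap: Orange capacitor can lying on the mat: cylinder 35 mm in diameter, 62 mm long, about 0.09 kg, otherwise like the blue one. Origin: centre of the can. Its y axis is its long axis, at the start within 0.1 rad of parallel to the line. Rolls and stops like the blue one.
- spare_cap_c (a point): Bystander: small dark grey capacitor standing upright near the +x +y corner of the mat, 22 mm in diameter, 32 mm tall. Point: its centre.
- tweezers_c (a point): Bystander: steel tweezers, 120 mm long, 12 mm wide, 5 mm thick, lying near the -x -y corner of the mat roughly along the line's direction. Point: the middle, 3 mm up.
- pliers_c (a point): Bystander: yellow-handled pliers, about 160 mm long, 60 mm wide, 12 mm thick, lying on the table to the right of the mat. Point: the middle, 6 mm up.
- spool_c (a point): Bystander: silvery wire spool standing on its flange, 60 mm in diameter, 52 mm tall, on the table to the left of the mat. Point: its centre.
- bottle_c (a point): Bystander: white bottle with a red cap, 54 mm in diameter, 130 mm tall, on the table to the right of the mat. Point: its centre.
- screwdriver_c (a point): Bystander: red-handled screwdriver, 170 mm long, lying on the table to the left of the mat. Point: on its handle.
Mind the look-alikes: they are no part of the job. What is meant by the blue_cap is not pink or red, and is the smaller of those in its own colour.

How it is judged:
On the way, in this order (a step that is already met when the one before it is completed fails the run):
1. the blue capacitor is rolled over by more than a quarter turn, not slid (angle between blue_cap's own z axis and vertical above 1.8 rad).
2. the blue capacitor lies at rest along the line (x of blue_cap in the frame of mat between -0.01 and 0.01 m and y of blue_cap in the frame of mat between -0.125 and 0.125 m and angle between the y axis of blue_cap and the y axis of mat, either way round below 0.18 rad and angle between blue_cap's own y axis and vertical above 1.45 rad and linear speed of blue_cap below 0.02 m/s and angular speed of blue_cap below 0.8 rad/s), for 0.3 s.
3. then the orange capacitor is rolled over by more than a quarter turn (angle between orange_cap's own z axis and vertical above 1.8 rad).
4. the orange capacitor lies at rest along the line (x of orange_cap in the frame of mat between -0.01 and 0.01 m and y of orange_cap in the frame of mat between -0.125 and 0.125 m and angle between the y axis of orange_cap and the y axis of mat, either way round below 0.18 rad and angle between orange_cap's own y axis and vertical above 1.45 rad and linear speed of orange_cap below 0.02 m/s and angular speed of orange_cap below 0.8 rad/s), for 0.3 s.
At the end, for the whole second after the job is handed in: Both capacitors lie on their sides on the mat, at rest, each with its centre within 10 mm of the line's middle and within 125 mm of the line's mid-point along it, its long axis within 0.18 rad (10 degrees) of the line (all of step 2 and all of step 4); the robot touches nothing.
It fails at once if the blue capacitor is lifted, or an end of it is raised, by more than about 1 cm (height (world z) of blue_cap above 0.033 m or angle between blue_cap's own y axis and vertical below 1.27 rad).
It fails at once if the orange capacitor is lifted, or an end of it is raised, by more than about 1 cm (height (world z) of orange_cap above 0.0305 m or angle between orange_cap's own y axis and vertical below 1.27 rad).
It fails at once if any bystander (spare capacitor, tweezers, pliers, spool, bottle, screwdriver) is moved by more than 15 mm (distance of any of spare_cap_c, tweezers_c, pliers_c, spool_c, bottle_c, screwdriver_c from where it was at the start of the episode above 0.015 m).
It also fails if it takes over 58 s, if anything falls off the work surface, if the arm or the gripper's body presses on something with over 40 N, if the wrist force passes 120 N, or if a joint passes its speed limit or range.

## Working session

There is one attempt and no reset: what is moved stays moved. The work goes in short steps, Python scripts to look and compute and a tool call to move; the robot and the scene stay as the last step left them, time stands still between calls to the robot, and variables do not carry over. Pictures are saved under pics/ and viewed, at most 10 in all, crops included, and the job is handed in when it is done.

Besides the shell and the picture viewer there is one more tool, called after "Call:" as name([rows], argument=value, ...), one row to a line, values as JSON. move_arm: Moves the arm, as the interface text tells. Shifts and turns lie within -1 to 1; 1 stands for 0.1 m of shift or pi rad of turn. Its arguments: {"type":"object","properties":{"motion":{"type":"array"},"fingers":{"type":"number"},"newtons":{"type":"number"}},"required":["motion"]}

```bash
mkdir -p pics; ls; cat > h.py <<'E'
import numpy as np, cv2
from cell import robot
def snap(name,fn):
    c=robot.read_camera(name); cv2.imwrite('pics/'+fn+'.png',c['image'][:,:,::-1]); np.savez('pics/'+fn+'.npz',**c); return c
def world(c,u,v,z=None):
    f=240/np.tan(np.radians(float(c['vfov']))/2); E=c['extrinsics']
    d=np.array([(u-c['cx'])/f,-(v-c['cy'])/f,-1.0])
    if z is None:
        return (E@np.append(d*c['range_z'][int(round(v)),int(round(u))],1))[:3]
    D=E[:3,:3]@d; return E[:3,3]+D*(z-E[2,3])/D[2]
E
python3 - <<'E'
from h import *
c=snap('top','top0'); print({k:(v if np.size(v)<20 else v.shape) for k,v in c.items()})
print(robot.observe())
E
```

```text
pics
{'image': (480, 640, 3), 'range_z': (480, 640), 'vfov': 47.57759584654916, 'cx': 316.3329046908847, 'cy': 231.53834858510416, 'extrinsics': array([[ 2.09760878e-02,  9.89976778e-01, -1.39663822e-01,
         3.20933650e-01],
       [-9.99778203e-01,  2.10335453e-02, -1.06479961e-03,
         7.25589309e-03],
       [ 1.88349844e-03,  1.39655181e-01,  9.90198406e-01,
         1.39452030e+00],
       [ 0.00000000e+00,  0.00000000e+00,  0.00000000e+00,
         1.00000000e+00]])}
{'time': 0.05, 'qpos': array([ 1.19202449e+00,  3.42710097e-01,  1.52500879e+00, -1.84277140e-05,
        1.27542823e+00, -1.45998873e-01]), 'qvel': array([ 2.24136999e-03, -1.19324745e-03, -2.33980038e-03,  1.99924159e-05,
        2.37655819e-05,  6.35572983e-04]), 'joint_efforts': array([ 3.32339208e-03, -4.32420802e+01, -2.45000231e+01,  7.22912396e-02,
        5.21392829e-02, -2.25126780e-05]), 'tool_pos': array([0.1209338 , 0.51045629, 0.2260544 ]), 'tool_rot': array([-3.14005216e+00, -2.08711306e-04,  2.90882491e+00]), 'contact_force': array([ 0.86510421,  0.64535201, -0.45801704]), 'torque': array([ 0.00970809,  0.01224601, -0.00470775]), 'grip_force': 0.0, 'opening': 0.09237641210591062}
```

View pics/top0.png

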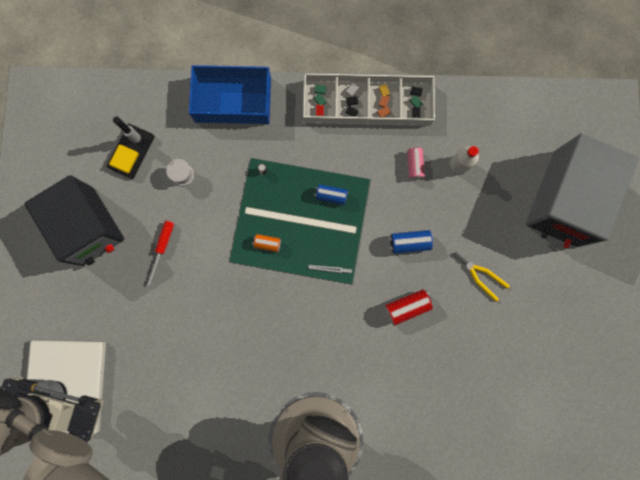

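```bash
python3 - <<'E'
from h import *
c=dict(np.load('pics/top0.npz')); im=c['image']
x0,y0,x1,y1=220,150,380,290
cv2.imwrite('pics/crop0.png',cv2.resize(im[y0:y1,x0:x1,::-1],None,fx=5,fy=4.2857,interpolation=cv2.INTER_CUBIC))
hsv=cv2.cvtColor(im,cv2.COLOR_RGB2HSV)
def fit(m,z,n):
    v,u=np.nonzero(m); k=(u>235)&(u<368)&(v>160)&(v<280)
    P=np.array([world(c,a,b,z)[:2] for a,b in zip(u[k],v[k])])
    r=cv2.minAreaRect(P.astype(np.float32)*1000); print(n,k.sum(),P.mean(0),r)
H,S,V=[hsv[...,i].astype(int) for i in range(3)]
fit((H>100)&(H<125)&(S>120)&(V>60),.03,'blue')
fit((H<15)&(S>120)&(V>80),.03,'orange')
m=((S<60)&(V>190)).astype(np.uint8)
n,l,st,ce=cv2.connectedComponentsWithStats(m)
for i in range(1,n):
    if st[i,4]>15 and 230<ce[i,0]<370 and 150<ce[i,1]<285:
        print(st[i],ce[i]); 
        vv,uu=np.nonzero(l==i); P=np.array([world(c,a,b,.003)[:2] for a,b in zip(uu,vv)]).astype(np.float32)*1000
        print(cv2.minAreaRect(P), cv2.fitLine(P,cv2.DIST_L2,0,.01,.01).ravel())
E
```

```text
blue 293 [ 0.61036769 -0.02755201] ((611.9104614257812, -27.022480010986328), (77.33445739746094, 39.58149337768555), 78.46757507324219)
orange 245 [0.48286245 0.13446069] ((483.6484069824219, 135.005615234375), (64.03609466552734, 34.73279571533203), 80.56192016601562)
[246 208 110  24 573] [300.34554974 219.63525305]
((547.5751342773438, 51.025306701660156), (287.2627258300781, 13.747262001037598), 80.91426086425781) [1.5829064e-01 9.8739254e-01 5.4745789e+02 5.0898403e+01]
[256 239  21   6  47] [265.76595745 241.72340426]
((487.7248229980469, 137.63555908203125), (52.620723724365234, 6.477295398712158), 80.86235809326172) [1.5609679e-01 9.8774177e-01 4.8796948e+02 1.3832697e+02]
```

View pics/crop0.png

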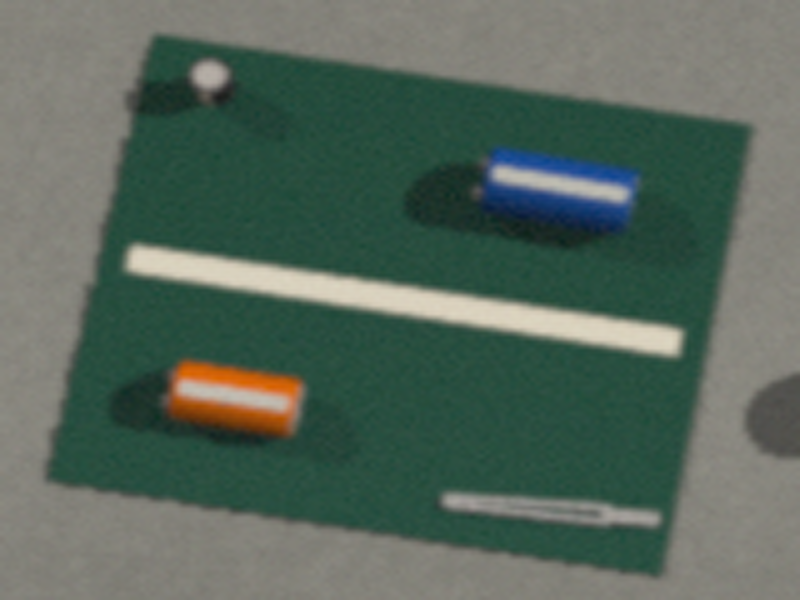

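Call:
move_arm([
  [-0.5,-0.35,0,0,0,-0.02],
  [-1,-0.7,0,0,0,-0.023],
], fingers=-0.35)

```text
time: 0.3
tool_pos: [0.2026, 0.4185, 0.2261]
tool_rot: [-3.141, -0.0, 2.984]
contact_force: [1.3, 0.5, 0.1]
opening: 0.0762
grip_force: 0.0
```

Call:
move_arm([
  [-0.5,-0.35,0,0,0,0],
  [-1,-0.7,0,0,0,0],
])

```text
time: 0.55
tool_pos: [0.2906, 0.333, 0.2265]
tool_rot: [-3.141, -0.0, 2.982]
contact_force: [0.8, 0.5, -0.0]
opening: 0.0564
grip_force: 0.0
```

Call:
move_arm([
  [-0.5,-0.35,0,0,0,0],
  [-1,-0.7,0,0,0,0],
])

```text
time: 0.8
tool_pos: [0.3783, 0.2479, 0.2265]
tool_rot: [3.142, -0.0, 2.981]
contact_force: [-0.0, 0.2, -0.1]
opening: 0.0363
grip_force: 0.0
```

Call:
move_arm([
  [-0.5,-0.35,0,0,0,0],
  [-1,-0.7,0,0,0,0],
])

```text
time: 1.05
tool_pos: [0.4658, 0.1627, 0.2264]
tool_rot: [3.141, -0.001, 2.981]
contact_force: [0.7, 1.0, 0.9]
opening: 0.03
grip_force: 0.0
```

Call:
move_arm([
  [-0.4,-0.5,0,0,0,0],
  [-0.8,-1,0,0,0,0],
  [-0.8,-1,0,0,0,0],
])

```text
time: 1.42
tool_pos: [0.529, 0.0493, 0.2258]
tool_rot: [-3.141, -0.001, 2.976]
contact_force: [-1.5, 0.5, -0.4]
opening: 0.0299
grip_force: 0.0
```

```bash
cat >> h.py <<'E'
from scipy.spatial.transform import Rotation as Ro
def wrist(fn):
    s=robot.observe(); c=dict(snap('wrist',fn)); T=np.eye(4); T[:3,:3]=Ro.from_euler('xyz',s['tool_rot']).as_matrix(); T[:3,3]=s['tool_pos']
    c['extrinsics']=T@c['hand_eye']; np.savez('pics/'+fn+'.npz',**c); return c
E
python3 - <<'E'
from h import *
c=wrist('w0'); print(c['extrinsics'].round(3), c['vfov'],robot.observe()['tool_pos'])
E
```

```text
[[ 0.164 -0.95  -0.267  0.456]
 [ 0.986  0.158  0.044  0.062]
 [ 0.    -0.271  0.963  0.384]
 [ 0.     0.     0.     1.   ]] 59.90537143899915 [0.52813511 0.05103704 0.22580234]
```

View pics/w0.png

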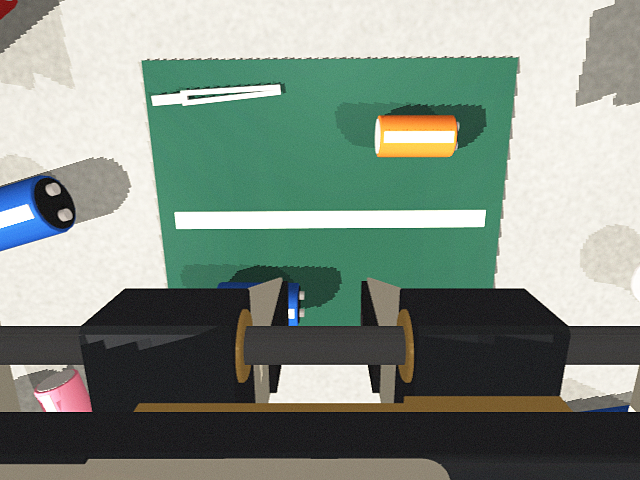

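```bash
cat >> h.py <<'E'
def cloud(c):
    f=240/np.tan(np.radians(float(c['vfov']))/2); v,u=np.mgrid[:480,:640]; z=c['range_z']
    P=np.stack([(u-c['cx'])/f*z,-(v-c['cy'])/f*z,-z,np.ones_like(z)],-1)@np.asarray(c['extrinsics']).T
    return P[...,:3]
def find(c,lo,hi,r,box):
    """can of hue lo..hi: axis line fitted to depth points (known radius r); returns centre xy, yaw"""
    P=cloud(c); H=cv2.cvtColor(c['image'],cv2.COLOR_RGB2HSV).astype(int)
    white=(H[...,1]<60)&(H[...,2]>150)
    m=(((H[...,0]>=lo)&(H[...,0]<=hi)&(H[...,1]>110))|white)&(P[...,2]>.012)&(P[...,2]<.05)&(c['range_z']>0)
    m&=(P[...,0]>box[0])&(P[...,0]<box[1])&(P[...,1]>box[2])&(P[...,1]<box[3])
    m=cv2.erode(m.astype(np.uint8),np.ones((3,3)))>0
    Q=P[m]; 
    from scipy.optimize import least_squares
    def res(p):
        d=-np.sin(p[1])*0+ (Q[:,0]-mx)*np.cos(p[1])+(Q[:,1]-my)*np.sin(p[1])-p[0]
        return np.hypot(d,Q[:,2]-.003-r-p[2])-r
    mx,my=Q[:,:2].mean(0); s=least_squares(res,[0,-.16,0],loss='soft_l1',f_scale=.001); a=s.x[1]
    n=np.array([np.cos(a),np.sin(a)]); t=np.array([-np.sin(a),np.cos(a)])
    y=(Q[:,:2]-[mx,my])@t; ymid=(np.percentile(y,.5)+np.percentile(y,99.5))/2
    return np.array([mx,my])+n*s.x[0]+t*ymid, a, s.x[2], np.ptp(np.percentile(y,[.5,99.5])), len(Q), np.sqrt(np.mean(s.fun**2))
E
python3 - <<'E'
from h import *
c=dict(np.load('pics/w0.npz'))
A=(world(c,175,221,.003)+world(c,175.5,220.5,.003))/2; B=world(c,485.7,218.5,.003)
print('line ends',A,B,np.linalg.norm(B-A)); mid=(A+B)/2; t=(B-A)/np.linalg.norm(B-A); print('mid',mid,'yaw',np.arctan2(-t[0],t[1]))
P=cloud(c); print('mat z',P[180,250],P[221,330])
print('orange',find(c,3,25,.0175,[.4,.53,.06,.22]))
print('blue',find(c,100,125,.02,[.55,.68,-.1,.03]))
d=dict(np.load('pics/top0.npz')); P=cloud(d); print('top mat z',P[225,260])
print(find(d,3,25,.0175,[.4,.53,.06,.22])); print(find(d,100,125,.02,[.55,.68,-.1,.03]))
E
```

```text
line ends [ 0.52455416 -0.09194495  0.003     ] [0.57041205 0.19663367 0.003     ] 0.292199536236285
mid [0.5474831  0.05234436 0.003     ] yaw -0.1575918037306833
mat z [ 0.49855017 -0.01442155  0.00267551] [0.54858771 0.05180753 0.00362568]
orange (array([0.48265588, 0.13348331]), np.float64(-0.16323186659586691), np.float64(0.0006468238007978051), np.float64(0.06133717183025103), 2815, np.float64(0.0013467255807996271))
blue (array([ 0.61265753, -0.02368143]), np.float64(-0.17416354759651184), np.float64(0.00039636299797622324), np.float64(0.07556138026843578), 360, np.float64(0.0024786402811440705))
top mat z [0.53150233 0.15493029 0.00083062]
(array([0.48402383, 0.13381487]), np.float64(-0.17080227217827756), np.float64(-0.0009058964127247773), np.float64(0.055703461970734114), 118, np.float64(0.0020813861886814634))
(array([ 0.61284562, -0.02795312]), np.float64(-0.1633922766380895), np.float64(-0.0009789292335381074), np.float64(0.06886268917200307), 188, np.float64(0.0021571367350049606))
```

Call:
move_arm([
  [-0.5,-0.3,0.4,0,0,0],
  [-1,-0.64,0.8,0,0,0],
  [-1,-0.64,1,0,0,0],
  [-1,-0.64,1,0,0,0],
  [-1,-0.64,1,0,0,0],
])

```text
time: 2.1
tool_pos: [0.6161, -0.0246, 0.1279]
tool_rot: [3.141, 0.001, 2.983]
contact_force: [-0.5, -1.1, 0.6]
opening: 0.0297
grip_force: 0.0
```

Call:
move_arm([
  [0,0,0.4,0,0,0],
  [0,0,0.7,0,0,0],
  [0,0,0.7,0,0,0],
  [0,0,0.7,0,0,0],
])

```text
time: 2.6
tool_pos: [0.6174, -0.0257, 0.0592]
tool_rot: [3.141, 0.004, 2.982]
contact_force: [0.1, 0.7, 0.9]
opening: 0.03
grip_force: 0.0
```

Call:
move_arm([
  [0,0,0.1,0,0,0],
  [0,0,0.14,0,0,0],
  [0,0,0.14,0,0,0],
  [0,0,0.14,0,0,0],
])

```text
time: 3.1
tool_pos: [0.6167, -0.0262, 0.0432]
tool_rot: [3.141, 0.001, 2.981]
contact_force: [0.1, 0.3, 4.0]
opening: 0.0299
grip_force: 1.7
```

Call:
move_arm([
  [0.06,0,0.005,0,0,0],
  [0.12,0,0.005,0,0,0],
  [0.18,0,0.005,0,0,0],
  [0.22,0,0.005,0,0,0],
  [0.22,0,0.005,0,0,0],
])

```text
time: 3.72
tool_pos: [0.5948, -0.0224, 0.0431]
tool_rot: [3.141, 0.002, 2.981]
contact_force: [0.9, 1.8, 6.2]
opening: 0.0299
grip_force: 2.9
```

Call:
move_arm([
  [0,0,-0.12,0,0,0],
  [-0.07,0,-0.15,0,0,0],
  [-0.13,0,-0.15,0,0,0],
  [-0.13,0,-0.15,0,0,0],
])

```text
time: 4.22
tool_pos: [0.6078, -0.025, 0.0568]
tool_rot: [3.142, -0.0, 2.981]
contact_force: [0.1, -0.4, 0.1]
opening: 0.0299
grip_force: 0.0
```

```bash
cat >> h.py <<'E'
M=np.array([.5475,.0518]); a0=-.158; N=np.array([np.cos(a0),np.sin(a0)]); Tt=np.array([-np.sin(a0),np.cos(a0)])
def mat(p): p=np.asarray(p)[:2]-M; return (1000*np.array([p@N,p@Tt])).round(1)
def rep(fn,kind,box=None):
    lo,hi,r=(100,125,.02) if kind=='b' else (3,25,.0175)
    box=box or [.45,.68,-.12,.06]
    print('tcp',mat(robot.observe()['tool_pos']))
    for n in ('wrist','top'):
        c=wrist(fn+'w') if n=='wrist' else snap('top',fn+'t')
        try: f=find(c,lo,hi,r,box); print(n,mat(f[0]),'dyaw',round(f[1]-a0,3),'dz',round(f[2],4),'len',round(f[3],3),f[4],round(f[5],4))
        except Exception as e: print(n,'fail',e)
E
python3 -c "
from h import *
rep('s1','b',[.55,.68,-.12,.06])"
```

```text
tcp [ 71.6 -66.3]
wrist [ 63.9 -67.9] dyaw -0.016 dz 0.0005 len 0.073 10640 0.0008
top fail index -1 is out of bounds for axis 0 with size 0h.py:31: RuntimeWarning: Mean of empty slice.
  mx,my=Q[:,:2].mean(0); s=least_squares(res,[0,-.16,0],loss='soft_l1',f_scale=.001); a=s.x[1]
  ret = um.true_divide(
```

View pics/s1w.png

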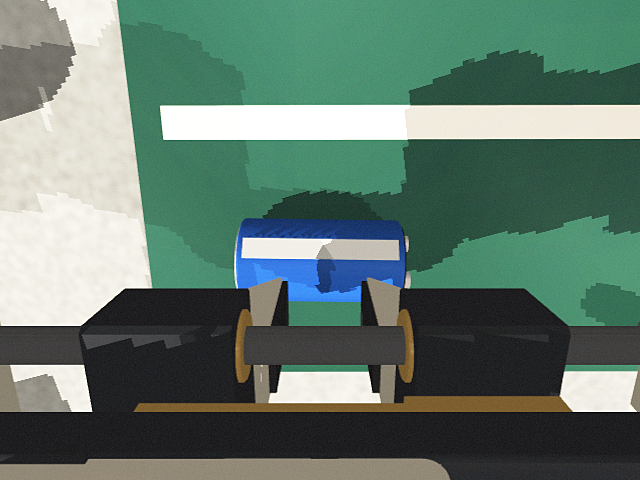

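Call:
move_arm([
  [0.01,0,0.1,0,0,0],
  [0.015,0,0.15,0,0,0],
  [0.015,0,0.15,0,0,0],
  [0.08,0,0.15,0,0,0],
  [0.14,0,0.15,0,0,0],
  [0.2,0,0.15,0,0,0],
  [0.26,0,0.15,0,0,0],
  [0.265,0,0.15,0,0,0],
  [0.265,0,0.05,0,0,0],
  [0.2,0,0,0,0,0],
  [0.14,0,0,0,0,0],
  [0.14,0,0,0,0,0],
])

```text
time: 5.82
tool_pos: [0.594, -0.0227, 0.0569]
tool_rot: [3.142, -0.0, 2.981]
contact_force: [0.2, -0.3, -0.2]
opening: 0.0301
grip_force: 0.0
```

```bash
python3 -c "
from h import *
rep('s2','b',[.5,.68,-.12,.06])" 2>/dev/null
```

```text
tcp [ 57.7 -66.3]
wrist [ 51.  -67.6] dyaw -0.017 dz 0.0003 len 0.073 9777 0.0008
top fail index -1 is out of bounds for axis 0 with size 0
```

Call:
move_arm([
  [0,0,0.1,0,0,0],
  [0,0,0.15,0,0,0],
  [0,0,0.15,0,0,0],
  [0.07,0,0.15,0,0,0],
  [0.13,0,0.15,0,0,0],
  [0.19,0,0.15,0,0,0],
  [0.25,0,0.15,0,0,0],
  [0.255,0,0.15,0,0,0],
  [0.255,0,0.05,0,0,0],
  [0.19,0,0,0,0,0],
  [0.13,0,0,0,0,0],
  [0.13,0,0,0,0,0],
])

```text
time: 7.42
tool_pos: [0.5812, -0.0206, 0.0569]
tool_rot: [3.142, -0.0, 2.981]
contact_force: [0.7, 0.1, -0.4]
opening: 0.0298
grip_force: 0.0
```

Call:
move_arm([
  [0,0,0.1,0,0,0],
  [0,0,0.15,0,0,0],
  [0,0,0.15,0,0,0],
  [0.07,0,0.15,0,0,0],
  [0.13,0,0.15,0,0,0],
  [0.19,0,0.15,0,0,0],
  [0.25,0,0.15,0,0,0],
  [0.255,0,0.15,0,0,0],
  [0.255,0,0.05,0,0,0],
  [0.19,0,0,0,0,0],
  [0.13,0,0,0,0,0],
  [0.13,0,0,0,0,0],
])

```text
time: 8.93
tool_pos: [0.5683, -0.0185, 0.0569]
tool_rot: [3.142, -0.0, 2.981]
contact_force: [-0.3, 1.2, -0.8]
opening: 0.0297
grip_force: 0.0
```

```bash
python3 -c "
from h import *
rep('s4','b',[.5,.68,-.12,.06])" 2>/dev/null
```

```text
tcp [ 31.7 -66.2]
wrist [ 25.4 -67. ] dyaw -0.017 dz 0.0003 len 0.073 10711 0.0008
top fail index -1 is out of bounds for axis 0 with size 0
```

Call:
move_arm([
  [0,0,0.1,0,0,0],
  [0,0,0.15,0,0,0],
  [0,0,0.15,0,0,0],
  [0.07,0,0.15,0,0,0],
  [0.13,0,0.15,0,0,0],
  [0.19,0,0.15,0,0,0],
  [0.25,0,0.15,0,0,0],
  [0.255,0,0.15,0,0,0],
  [0.255,0,0.05,0,0,0],
  [0.19,0,0,0,0,0],
  [0.13,0,0,0,0,0],
  [0.13,0,0,0,0,0],
])

```text
time: 10.52
tool_pos: [0.5556, -0.0165, 0.0569]
tool_rot: [3.142, 0.0, 2.981]
contact_force: [0.5, 0.1, 0.8]
opening: 0.03
grip_force: 0.0
```

Call:
move_arm([
  [0,0,0.1,0,0,0],
  [0,0,0.15,0,0,0],
  [0,0,0.15,0,0,0],
  [0.07,0,0.15,0,0,0],
  [0.13,0,0.15,0,0,0],
  [0.19,0,0.15,0,0,0],
  [0.25,0,0.15,0,0,0],
  [0.255,0,0.15,0,0,0],
  [0.255,0,0.05,0,0,0],
  [0.19,0,0,0,0,0],
  [0.13,0,-0.1,0,0,0],
  [0.13,0,-0.2,0,0,0],
])

```text
time: 12.02
tool_pos: [0.5429, -0.0144, 0.0778]
tool_rot: [3.142, 0.0, 2.981]
contact_force: [-0.4, -0.1, -0.2]
opening: 0.0298
grip_force: 0.0
```

```bash
python3 -c "
from h import *
rep('s6','b',[.5,.68,-.12,.06])" 2>/dev/null
```

```text
tcp [  5.8 -66.1]
wrist [ -0.5 -66.7] dyaw -0.016 dz 0.0003 len 0.073 9992 0.0008
top fail index -1 is out of bounds for axis 0 with size 0
```

View pics/s6w.png

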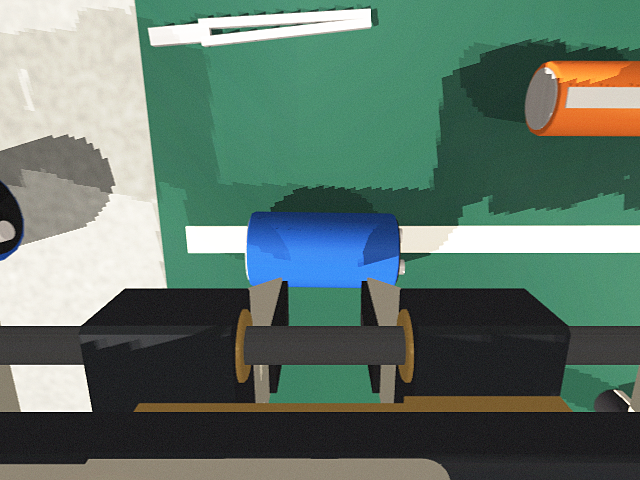

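Call:
move_arm([
  [0,0,-0.3,0,0,0],
  [0.15,0.4,-0.4,0,0,0],
  [0.4,0.9,-0.4,0,0,0],
  [0.44,1,-0.4,0,0,0],
], fingers=-0.65)

```text
time: 12.62
tool_pos: [0.5133, 0.094, 0.1172]
tool_rot: [3.141, -0.001, 2.984]
contact_force: [0.5, -0.5, 0.1]
opening: 0.0163
grip_force: 0.0
```

Call:
move_arm([
  [0.3,0.25,0,0,0,0],
  [0.45,0.37,0,0,0,0],
  [0.45,0.37,0.2,0,0,0],
  [0.45,0.37,0.4,0,0,0],
  [0.45,0.37,0.4,0,0,0],
  [0.45,0.37,0.4,0,0,0],
])

```text
time: 13.38
tool_pos: [0.4769, 0.1349, 0.0777]
tool_rot: [3.141, 0.001, 2.981]
contact_force: [-1.2, 0.3, 0.6]
opening: 0.0162
grip_force: 0.0
```

```bash
python3 -c "
from h import *
rep('o0','o',[.4,.6,.06,.22])" 2>/dev/null
```

```text
tcp [-82.8  71. ]
wrist [-76.4  73.7] dyaw -0.007 dz 0.0007 len 0.065 5281 0.0011
top fail index -1 is out of bounds for axis 0 with size 0
```

View pics/o0w.png

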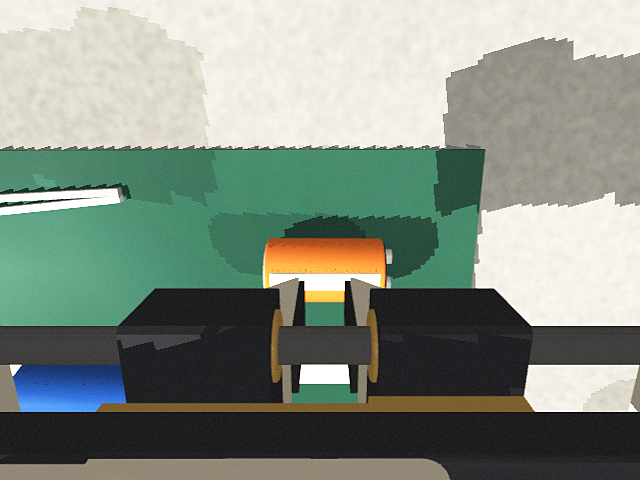

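Call:
move_arm([
  [0,0.01,0.2,0,0,0],
  [0,0.01,0.3,0,0,0],
  [0,0.01,0.4,0,0,0],
  [0,0.01,0.4,0,0,0],
  [0,0.01,0.4,0,0,0],
])

```text
time: 14.1
tool_pos: [0.4776, 0.1361, 0.038]
tool_rot: [3.141, 0.002, 2.981]
contact_force: [-0.1, -1.5, 5.2]
opening: 0.016
grip_force: 2.7
```

Call:
move_arm([
  [-0.07,0,0.005,0,0,0],
  [-0.13,0,0.005,0,0,0],
  [-0.19,0,0.005,0,0,0],
  [-0.25,0,0.005,0,0,0],
  [-0.255,0,0.005,0,0,0],
  [-0.255,0,-0.1,0,0,0],
  [-0.19,0,-0.145,0,0,0],
  [-0.13,0,-0.145,0,0,0],
  [-0.13,0,-0.145,0,0,0],
])

```text
time: 15.22
tool_pos: [0.4884, 0.1343, 0.0516]
tool_rot: [-3.141, -0.001, 2.981]
contact_force: [-0.4, -0.1, 0.4]
opening: 0.0163
grip_force: 0.0
```

```bash
python3 -c "
from h import *
rep('o1','o',[.4,.6,.06,.22])" 2>/dev/null
```

```text
tcp [-71.4  72.1]
wrist [-63.8  73.3] dyaw -0.006 dz 0.0005 len 0.064 4777 0.0008
top fail index -1 is out of bounds for axis 0 with size 0
```

Call:
move_arm([
  [-0.01,0,0.1,0,0,0],
  [-0.01,0,0.15,0,0,0],
  [-0.01,0,0.15,0,0,0],
  [-0.07,0,0.15,0,0,0],
  [-0.13,0,0.15,0,0,0],
  [-0.19,0,0.15,0,0,0],
  [-0.25,0,0.15,0,0,0],
  [-0.265,0,0.15,0,0,0],
  [-0.265,0,0.05,0,0,0],
  [-0.19,0,0,0,0,0],
  [-0.13,0,0,0,0,0],
  [-0.13,0,0,0,0,0],
])

```text
time: 16.82
tool_pos: [0.5012, 0.1322, 0.0514]
tool_rot: [-3.141, -0.001, 2.981]
contact_force: [0.0, 0.7, 0.6]
opening: 0.0161
grip_force: 0.0
```

Call:
move_arm([
  [-0.01,0,0.1,0,0,0],
  [-0.01,0,0.15,0,0,0],
  [-0.01,0,0.15,0,0,0],
  [-0.07,0,0.15,0,0,0],
  [-0.13,0,0.15,0,0,0],
  [-0.19,0,0.15,0,0,0],
  [-0.25,0,0.15,0,0,0],
  [-0.265,0,0.15,0,0,0],
  [-0.265,0,0.05,0,0,0],
  [-0.19,0,0,0,0,0],
  [-0.13,0,0,0,0,0],
  [-0.13,0,0,0,0,0],
])

```text
time: 18.32
tool_pos: [0.514, 0.1302, 0.0514]
tool_rot: [-3.141, -0.001, 2.981]
contact_force: [0.5, 0.0, 0.3]
opening: 0.0162
grip_force: 0.0
```

```bash
python3 -c "
from h import *
rep('o3','o',[.4,.6,.06,.22])" 2>/dev/null
```

```text
tcp [-45.4  72.1]
wrist [-37.7  71.2] dyaw -0.007 dz 0.0004 len 0.06 4593 0.0008
top fail index -1 is out of bounds for axis 0 with size 0
```

Call:
move_arm([
  [-0.01,0,0.1,0,0,0],
  [-0.01,0,0.15,0,0,0],
  [-0.01,0,0.15,0,0,0],
  [-0.07,0,0.15,0,0,0],
  [-0.13,0,0.15,0,0,0],
  [-0.19,0,0.15,0,0,0],
  [-0.25,0,0.15,0,0,0],
  [-0.265,0,0.15,0,0,0],
  [-0.265,0,0.05,0,0,0],
  [-0.19,0,0,0,0,0],
  [-0.13,0,0,0,0,0],
  [-0.13,0,0,0,0,0],
])

```text
time: 19.92
tool_pos: [0.5268, 0.1281, 0.0514]
tool_rot: [-3.141, -0.001, 2.981]
contact_force: [-0.6, -0.1, 0.5]
opening: 0.0158
grip_force: 0.0
```

Call:
move_arm([
  [-0.01,0,0.1,0,0,0],
  [-0.01,0,0.15,0,0,0],
  [-0.01,0,0.15,0,0,0],
  [-0.07,0,0.15,0,0,0],
  [-0.13,0,0.15,0,0,0],
  [-0.19,0,0.15,0,0,0],
  [-0.25,0,0.15,0,0,0],
  [-0.265,0,0.15,0,0,0],
  [-0.265,0,0.05,0,0,0],
  [-0.19,0,0,0,0,0],
  [-0.13,0,0,0,0,0],
  [-0.13,0,0,0,0,0],
])

```text
time: 21.42
tool_pos: [0.5396, 0.126, 0.0514]
tool_rot: [-3.141, -0.001, 2.981]
contact_force: [0.2, -0.2, 0.3]
opening: 0.0159
grip_force: 0.0
```

```bash
python3 -c "
from h import *
rep('o5','o',[.4,.6,.06,.22])" 2>/dev/null
```

```text
tcp [-19.4  72. ]
wrist [-11.6  73. ] dyaw -0.007 dz 0.0003 len 0.064 4569 0.0008
top fail index -1 is out of bounds for axis 0 with size 0
```

Last stroke slightly shorter, then a good lift and a final check.

Call:
move_arm([
  [-0.015,0,0.1,0,0,0],
  [-0.015,0,0.15,0,0,0],
  [-0.015,0,0.15,0,0,0],
  [-0.07,0,0.15,0,0,0],
  [-0.13,0,0.15,0,0,0],
  [-0.19,0,0.15,0,0,0],
  [-0.245,0,0.15,0,0,0],
  [-0.245,0,0.15,0,0,0],
  [-0.245,0,0.05,0,0,0],
  [-0.245,0,-0.3,0,0,0],
  [-0.245,0,-0.7,0,0,0],
  [-0.245,0,-1,0,0,0],
])

```text
time: 23.02
tool_pos: [0.5649, 0.122, 0.1531]
tool_rot: [3.141, 0.001, 2.981]
contact_force: [0.6, 1.1, 0.5]
opening: 0.016
grip_force: 0.0
```

Call:
move_arm([
  [0,-0.4,-0.4,0,0,0],
  [0,-0.8,-0.8,0,0,0],
  [0,-0.8,-0.8,0,0,0],
  [0,-0.8,-0.8,0,0,0],
])

```text
time: 23.52
tool_pos: [0.5516, 0.0433, 0.2308]
tool_rot: [3.141, -0.002, 2.981]
contact_force: [-0.1, 1.2, 0.1]
opening: 0.0159
grip_force: 0.0
```

```bash
python3 -c "
from h import *
rep('o6','o',[.4,.62,.06,.22]); rep('b9','b',[.45,.62,-.12,.06])" 2>/dev/null
```

```text
tcp [ 5.4 -7.8]
wrist [-0.4 69.9] dyaw -0.006 dz 0.0003 len 0.061 2650 0.0014
top [ 0.5 65.5] dyaw 0.01 dz -0.0013 len 0.047 188 0.0024
tcp [ 5.  -7.3]
wrist [ -0.5 -64.1] dyaw -0.019 dz 0.0002 len 0.076 3595 0.0013
top [  0.9 -67.1] dyaw -0.026 dz -0.0012 len 0.069 101 0.0023
```

View pics/b9w.png

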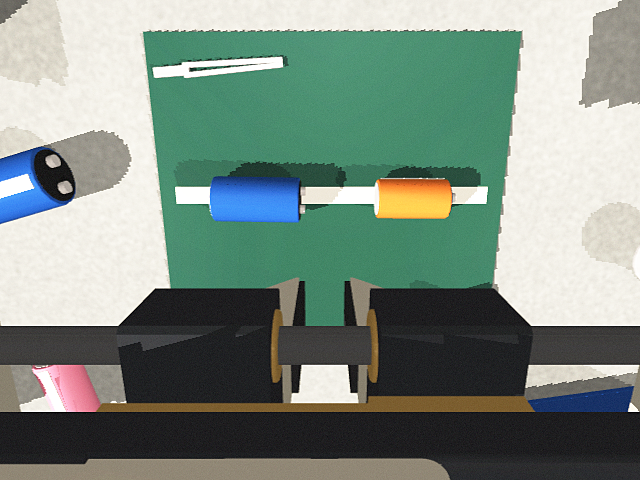

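Both cans lie on the line: blue at about (255,199), orange at about (413,198). The tweezers have not moved and the fingers are clear of everything.

```bash
python3 -c "
from cell import robot
print(robot.hand_in())"
```

```text
the job is handed in; nothing more can be done
None
```

The blue capacitor, then the orange one, were rolled onto the white line; final measurements put both within about 1 mm of its centre and 0.03 rad of its direction, and the job was handed in at about 24 s (the hand-in gave no verdict).

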